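Load the stone tumbler and set its speed

TASK

Pick up the scoop and tip all five stones through the funnel into the tumbler's barrel, then stand the empty scoop upright on the bench. Only once the barrel is loaded, slide the black speed slider along its track until its white line points at the middle of the red tab, and let go. Leave the jar, the brush and the steel block where they are.

Things in the scene. Friction and masses are not known exactly. Their poses are not given: they have to be found in the camera images.
- tumbler: stone tumbler, fixed to the bench: round blue base 140 mm across, on it a narrow clear barrel (84 mm outside, 76 mm inside, 70 mm tall) with a steel funnel clamped in its mouth; origin under its centre, z up. Funnel mouth 156 mm inside, 164 mm outside across; neck 58 mm inside; sides slope about 40 degrees
- funnel_rim (a point): centre of the funnel's mouth, level with its rim, 156 mm above the bench
- barrel_floor (a point): centre of the barrel's inner floor, 29 mm above the bench; the bottom of the funnel's neck is 61 mm above this point
- console: grey speed-control console, fixed: 230 mm wide (y), 135 mm deep (x), origin under its middle. Its panel faces its own -x (roughly the robot) and slopes up 35 degrees towards +x; behind it a head rises to 205 mm with a black visor (from 165 mm up) out to 8 mm on the +x side of the origin: an upright gripper over the slider knocks it, so come in square to the panel
- speed (a joint): position of the slider along its track, m: 0 = off end, grows along the console's +y, 0.13 = far end; stays where it is left, slides with about 2 N
- speed_top (a point): centre of the top of the black slider grip (42 mm up the slope, 20 mm along the track, 33 mm high off the panel, with a white centre line); z square to the panel (out of it), y along the track, x up the slope
- mark (a point): top centre of the red tab on the white scale below the slider's track: 22 mm up the slope, 16 mm wide along the track (y), 5 mm high, only a marker that cannot be moved; axes as for speed_top. It lies 38 mm down the slope from the slider's line and 27 mm lower off the panel
- scoop: aluminium scoop holding five stones, standing on the bench: tray 120 mm long (x), 74 mm wide, walls 36 mm high, open at its front (+x), floor rising 8 degrees towards the open front so that the stones lie at the back; upright dark wooden grip block behind the rear wall. Origin under the tray's middle, z up; 150 g without stones
- scoop_grip (a point): where to hold the scoop, on the wooden grip block: 68 mm behind and 68 mm above the scoop's origin. The block is 16 mm thick along the scoop's x, 44 mm wide along its y, its top 20 mm above this point; axes as the scoop
- scoop_lip (a point): middle of the scoop's open front edge, 60 mm in front of and 20 mm above the scoop's origin
- stone0: purple rough stone, a lumpy ball about 26 mm across, 20 g, origin near its centre, starts in the scoop
- stone1: teal rough stone, a lumpy ball about 26 mm across, 20 g, origin near its centre, starts in the scoop
- stone2: pink rough stone, a lumpy ball about 26 mm across, 20 g, origin near its centre, starts in the scoop
- stone3: purple rough stone, a lumpy ball about 26 mm across, 20 g, origin near its centre, starts in the scoop
- stone4: teal rough stone, a lumpy ball about 26 mm across, 20 g, origin near its centre, starts in the scoop
- jar: closed jar with a black lid, loose, 54 mm across, 85 mm tall, origin under its centre; to be left alone
- brush: bench brush lying down, loose, about 200 mm long, origin under its middle, handle to its -x; to be left alone
- bench_block: square steel block, loose, 60 x 60 x 30 mm, origin under its centre; to be left alone

How it is judged (in metres and radians):
On the way, in this order (a step that is already met when the one before it is completed fails the run):
1. all five stones lie in the barrel, under the funnel (horizontal distance between each of stone0, stone1, stone2, stone3, stone4 and barrel_floor below 0.04 m and height (world z) of stone0 between 0.03 and 0.092 m and height (world z) of stone1 between 0.03 and 0.092 m and height (world z) of stone2 between 0.03 and 0.092 m and height (world z) of stone3 between 0.03 and 0.092 m and height (world z) of stone4 between 0.03 and 0.092 m), for 0.2 s.
2. the slider's white line points at the middle of the red tab (y of speed_top in the frame of mark between -0.008 and 0.008 m), for 0.2 s.
At the end, for the whole second after the job is handed in: All five stones lie in the barrel below the funnel's neck; the scoop stands upright (within 9 degrees) and still on the bench; the slider rests with its white line within the red tab's width (8 mm either side of the tab's middle, along the track) (all of step 1 and all of step 2 and velocity of joint speed between -0.01 and 0.01 m/s and angle between scoop's own z axis and vertical below 0.15 rad and height (world z) of scoop between -0.01 and 0.012 m and linear speed of scoop below 0.02 m/s); the robot touches nothing.
It fails at once if the jar is moved more than 30 mm (distance of jar from where it was at the start of the episode above 0.03 m).
It fails at once if the brush is moved more than 30 mm (distance of brush from where it was at the start of the episode above 0.03 m).
It fails at once if the bench block is moved more than 30 mm (distance of bench_block from where it was at the start of the episode above 0.03 m).
It also fails if it takes over 72 s, if anything falls off the work surface, if the arm or the gripper's body presses on something with over 40 N, if the wrist force passes 120 N, or if a joint passes its speed limit or range.

ROBOT

A 6-joint arm with a two-finger parallel gripper is mounted at the origin on the work surface. World frame = base frame: x ahead of the robot, y to its left, z up, the work surface at z = 0. Lengths are in mm, angles in rad, forces in N, time in s.
With the tool pointing down it reaches from about 350 to 875 mm from the base axis. Payload 4.2 kg.
Tool frame: the origin (TCP) lies at the very end of the fingers, on their centre line; the grasp point (between the pads) lies 19 mm behind it; z points along the fingers, y is the line along which they close (so a half turn about z gives the same grasp; the last joint's range is limited). The gripper opens to 85 mm and grips with 20 to 120 N. Pads are 22 mm wide; open, the fingers measure 114 mm over their backs; the gripper's body (76 mm by 85 mm) begins 54 mm behind the grasp point. The pads swing forward as they close: fully open they stand 13 mm farther back than shut.
Start: joints at [1.511, 0.385, 0.008, 0, -1.194, -0.259], TCP at [195.859, 593.497, 231.312] pointing down, gripper open.
Joint ranges: [-3.14, 3.14], [-1.21, 2.06], [-1.07, 1.41], [-3.16, 2.05], [-2.99, -0.16], [-3.1, 3.1]. Speed limits (rad/s): [2.79, 2.79, 3.14, 3.14, 3.14, 3.14].

INTERFACE

Orientations are given as a unit quaternion [x, y, z, w].
In Python, from bench import read_state, get_image, get_calibration, job_done gives the robot as it stands.
- The arm moves only by the shell command python3 -m creep 'ROWS'. ROWS is a JSON object of lists of equal length, an entry for each row: "translation": the shift along the world's x, y, z in cm, a list of three; "delta_rot": the turn, a rotation vector about the world's x, y, z in degrees, a list of three; "hand": the finger opening in cm, from 0 to 8.54. A call has 1 to 8 rows; each row is the pose to reach, as a shift and turn from the pose commanded when the call began; what a row does not reach only later rows make up. A row lasts 1/8 s, in which the tool goes at most 62.5 mm and 10.7 degrees, less where a joint would pass 70% of its speed; a pose out of reach is approached as far as the arm can. A call with a gripper value outside its range is refused whole. The fingers move at their own pace and stop on an object; the grip force is fixed at half the most. Time passes only in rows, so rows that repeat a pose let the fingers close. It gives the time, the measured TCP pose, the force, the opening and the grip force at its end, in the units of the state.
- read_state(): the state, without advancing time (a new reading comes with each control period).
- get_image(name): name is "side" or "top"; returns (picture, depth): 480x640x3 uint8, red, green, blue; 480x640 float32, mm along the optical axis (not along the pixel's ray), 0 where there is no reading.
- get_calibration(name): a dict with "intrinsics" (3x3 intrinsics, pixels), "xyz" and "attitude" of the camera in the world. Camera axes: x right, y down, z forward; pixel columns grow to the right and rows downward; lengths in mm; the calibration is good to about 2 mm. A picture is of the moment at which its call begins. get_calibration takes no time and is no camera call.
- job_done(): hands the job in; it is judged then, once.
The state is a dict: "clock": time; "joints": joint angles; "joint_vel": joint speeds; "joint_efforts": joint torques, N m; "position": TCP position; "ee_rot": TCP orientation; "contact_force": force on the tool from outside, world axes, zero at the start; "wrist_torque": the same for the moment, N m; "gripper_width": finger opening in mm; "grasp_force": force on a finger pad.
Only numpy, scipy, OpenCV 4.12 (cv2) and the standard library are available. Lean on these libraries where they do the work, as an engineer would, in place of code of your own. Each camera call takes 0.05 s, during which the arm holds its last target. There are 200 camera calls.

## Working session

There is one attempt and no reset: what is moved stays moved. The work goes in short steps, Python scripts to look and compute and a shell command to move; the robot and the scene stay as the last step left them, time stands still between calls to the robot, and variables do not carry over. Pictures are saved under pics/ and viewed, at most 10 in all, crops included, and the job is handed in when it is done.

```bash
mkdir -p pics; ls; cat > h.py <<'E'
import numpy as np, cv2, json
from bench import *
from scipy.spatial.transform import Rotation as R
def grab(n,name):
    im,d=get_image(n); np.savez('/tmp/%s.npz'%n,im=im,d=d); cv2.imwrite('pics/'+name,im[...,::-1]); return im,d
def cloud(n,d):
    c=get_calibration(n);K=np.array(c['intrinsics']);v,u=np.mgrid[:480,:640]
    p=np.stack([(u-K[0,2])/K[0,0]*d,(v-K[1,2])/K[1,1]*d,d],-1)
    a=np.array(c['attitude']); M=R.from_quat(a).as_matrix() if a.size==4 else a
    return p@M.T+np.array(c['xyz'])
E
python3 - <<'E'
from h import *
for n in('side','top'):
    print(get_calibration(n)); grab(n,n+'0.png')
print(read_state())
E
```

```text
pics
{'intrinsics': array([[543.04655604,   0.        , 321.99784616],
       [  0.        , 543.04655604, 239.71178361],
       [  0.        ,   0.        ,   1.        ]]), 'xyz': array([   3.93588515, -789.41681342,  749.26402118]), 'attitude': array([ 0.8380043 , -0.26506226,  0.15553406, -0.45088795])}
{'intrinsics': array([[468.41502617,   0.        , 316.86515622],
       [  0.        , 468.41502617, 237.33340956],
       [  0.        ,   0.        ,   1.        ]]), 'xyz': array([376.41386312,   2.76628621, 991.47609457]), 'attitude': array([-0.66047174,  0.74243159, -0.08524297,  0.07284259])}
{'clock': 0.1, 'joints': array([ 1.51059014e+00,  3.85481854e-01,  6.78578840e-03, -4.45342586e-04,
       -1.19398717e+00, -2.58586623e-01]), 'joint_vel': array([-0.00029611, -0.00188954,  0.00241404,  0.00118213,  0.00038735,
       -0.00172449]), 'joint_efforts': array([-4.84399134e-04, -3.93317986e+01,  1.88930690e+01,  4.19799283e+00,
       -2.56746142e-03,  4.56209619e-06]), 'position': array([195.71384221, 593.030403  , 230.33722284]), 'ee_rot': array([ 9.87309768e-01, -1.58803304e-01, -1.12526881e-04,  9.59310620e-04]), 'contact_force': array([-0.47088064, -0.17988358, -0.18000487]), 'wrist_torque': array([-0.0318597 ,  0.00832762,  0.04635006]), 'grasp_force': 0.0, 'gripper_width': 85.44820278002422}
```

View pics/side0.png

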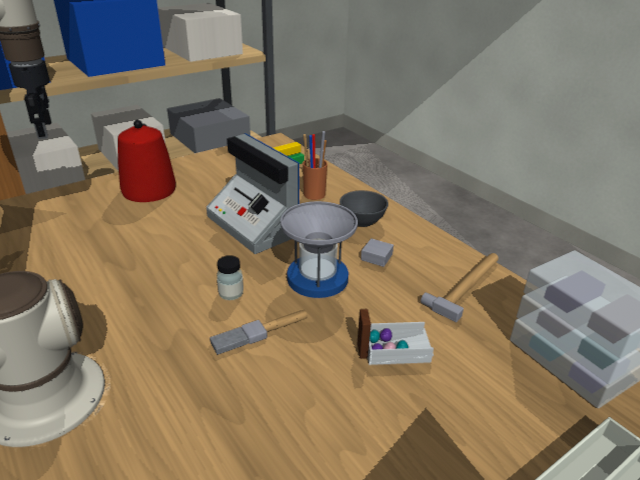

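View pics/top0.png

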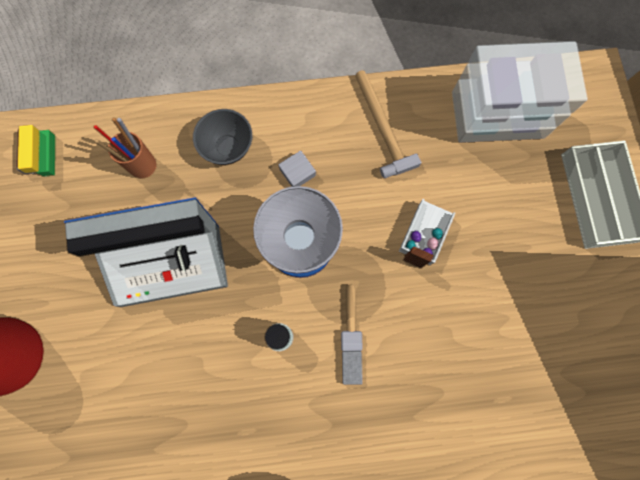

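The side view shows the scoop (395,343), the tumbler (318,250) and the console (255,200). In the top view (up is +x, left is +y) the funnel is at (298,232), the scoop at (428,233) with its grip at (418,257), the slider at (180,257) and the red tab at (167,276). Next I'll measure these.

```bash
python3 - <<'E'
from h import *
f=np.load('/tmp/top.npz');im,d=f['im'],f['d'];P=cloud('top',d)
hsv=cv2.cvtColor(im,cv2.COLOR_RGB2HSV)
v,u=np.mgrid[:480,:640]
def box(a,b,c,e): return (u>=a)&(u<=b)&(v>=c)&(v<=e)
z=P[...,2]
b=box(200,480,300,420)&(z>-20)&(z<5); print('bench z',np.median(z[box(560,600,300,400)]),np.median(z[box(450,480,340,400)]))
def rect(m,t):
    q=P[m][:,:2].astype(np.float32); print(t,len(q),cv2.minAreaRect(q),'z',np.percentile(P[m][:,2],[5,50,95]).round(1))
g=box(395,460,195,275)
rect(g&(z>78)&(z<100),'grip top')
rect(g&(z>30)&(z<45)&(hsv[...,1]<60),'tray')
rect(g&(z>12)&(z<60)&(hsv[...,1]<60),'tray all')
m=box(245,350,180,285)&(z>150)&(z<166)
q=P[m][:,:2]; print('funnel rim',len(q),cv2.minEnclosingCircle(q.astype(np.float32)))
A=np.c_[2*q,np.ones(len(q))];s=np.linalg.lstsq(A,(q**2).sum(1),rcond=None)[0];print('fit',s[:2],np.sqrt(s[2]+s[0]**2+s[1]**2))
# console
red=box(100,215,250,300)&((hsv[...,0]<8)|(hsv[...,0]>172))&(hsv[...,1]>150)&(hsv[...,2]>80)
n,l,st,ce=cv2.connectedComponentsWithStats(red.astype(np.uint8))
for i in range(1,n):
    if st[i,4]>5: print('red',st[i],ce[i],np.median(P[l==i],0).round(1))
c=box(100,215,235,300)
pn=c&(hsv[...,1]<40)&(hsv[...,2]>140)
q=P[pn];q=q[(q[:,2]>15)&(q[:,2]<130)]
for _ in range(4):
    cc=np.median(q,0) if 0 else q.mean(0);n_=np.linalg.svd(q-cc,full_matrices=False)[2][2];n_*=np.sign(n_[2]);q=q[abs((q-cc)@n_)<3]
print('panel',len(q),cc,n_,'tilt',np.degrees(np.arccos(n_[2])),'yaw',np.degrees(np.arctan2(-n_[1],-n_[0])))
h=(P-cc)@n_
k=c&(h>26)&(h<40)
n,l,st,ce=cv2.connectedComponentsWithStats(k.astype(np.uint8))
for i in range(1,n):
    if st[i,4]>15: print('knob',st[i],ce[i],P[l==i].mean(0).round(1),h[l==i].mean())
big=cv2.resize(im[185:310,60:240],None,fx=4,fy=4,interpolation=cv2.INTER_CUBIC)
cv2.imwrite('pics/con.png',big[...,::-1])
for t,bb in(('jar',box(255,300,315,355)),('brush',box(335,370,280,390)),('block',box(275,320,150,190))):
    rect(bb&(z>8),t)
E
```

```text
bench z 0.40671823161335396 0.26948344512356925
grip top 202 ((524.74755859375, -225.739501953125), (44.21498489379883, 16.90143394470215), 59.43275451660156) z [81.2 88.  90.7]
tray 273 ((580.2499389648438, -260.0963439941406), (74.81391906738281, 119.79527282714844), 58.450828552246094) z [30.6 35.3 38.9]
tray all 1240 ((581.481689453125, -260.82232666015625), (74.86825561523438, 125.41242218017578), 58.362998962402344) z [12.8 18.8 37. ]
funnel rim 632 ((587.169921875, 10.473199844360352), 82.1300277709961)
fit [586.54046167  10.42847531] 79.61420507533671
red [163 271   9  10  70] [166.97142857 275.55714286] [543.7 279.5  63.1]
red [127 295   4   3   9] [128.66666667 295.88888889] [514.8 363.9  42.2]
panel 4611 [556.36151063 294.62676089  65.84968479] [-0.57303729 -0.04044633  0.81853061] tilt 35.0620282176477 yaw 4.037376674953917
knob [173 249  16  23 234] [180.79487179 259.82051282] [562.8 238.8 107.8] 32.86105255436077
jar 639 ((385.0282897949219, 55.65791702270508), (92.51380157470703, 54.11226272583008), 50.42569351196289) z [46.8 84.5 87.4]
brush 1511 ((393.1685485839844, -47.01380157470703), (94.12095642089844, 198.5591583251953), 82.23638153076172) z [14.7 18.3 22.3]
block 934 ((584.3322143554688, -4.473110198974609), (415.45379638671875, 78.88432312011719), 1.1715325117111206) z [ 19.5  30.3 155.8]
```

View pics/con.png

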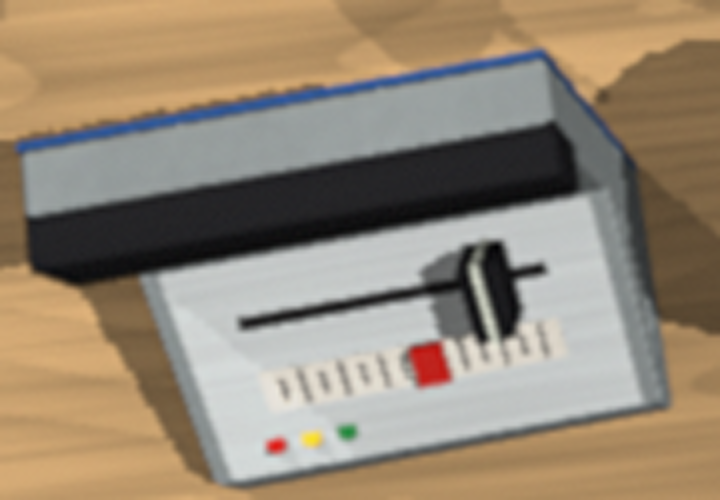

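Measured positions in mm:

| Item | Position | Direction |
|---|---|---|
| Scoop origin | (581, -260) | yaw -31.6° |
| Scoop grip | (524, -225) | |
| Funnel | (587, 10) | |
| Slider | needs about +42 along console y | console yaw 4° |

The crop shows the slider's white line near crop pixel (485,295) and the red tab at (430,365). I'll grasp the block from behind, closing along the scoop's y with the tool 55° below horizontal. That way the tipping ends near vertical.

```bash
python3 -m creep '{"translation":[[3,-5,0.5],[6,-10,1],[9,-15,1.5],[12,-20,2],[15,-25,2.5],[18,-30,3],[21,-35,3],[23.4,-39.4,3]],"delta_rot":[[0,0,-2],[0,0,-4],[0,0,-6],[0,0,-8],[0,0,-10],[0,0,-12],[0,0,-13.3],[0,0,-13.3]],"hand":[8.5,8.5,8.5,8.5,8.5,8.5,8.5,8.5]}'
python3 -m creep '{"translation":[[0.7,-5,-1],[1.4,-10,-2],[2.1,-15,-3],[2.8,-20,-4],[3.5,-25,-5],[4.2,-30,-6],[4.9,-35,-7],[5.5,-40,-8]],"delta_rot":[[0,0,0],[-2.3,-3.7,0],[-5.2,-8.5,0],[-7.9,-12.8,0],[-10.5,-17,0],[-13.1,-21.3,0],[-15.7,-25.6,0],[-18.3,-29.8,0]],"hand":[8.5,8.5,8.5,8.5,8.5,8.5,8.5,8.5]}'
python3 - <<'E'
from h import *
s=read_state();M=R.from_quat(s['ee_rot']).as_matrix();print(s['joints'].round(3),s['contact_force']);print(M.round(3))
for yaw in(-31.6,):
    c,sn=np.cos(np.radians(yaw)),np.sin(np.radians(yaw));xs=np.array([c,sn,0])
    g=np.array([524,-225.4,69]);t=g+20*M[:,2];print('tool yaw',np.degrees(np.arctan2(M[1,2],M[0,2])),'y yaw',np.degrees(np.arctan2(M[1,1],M[0,1])));print('cm to go',(t-s['position'])/10, 'pre',(t-90*M[:,2]-s['position'])/10)
E
```

```text
clock: 1.1
position: [430.3, 197.5, 261.2]
ee_rot: [0.962, -0.272, -0.0, 0.0]
contact_force: [0.4, -0.2, -0.7]
gripper_width: 85.1
grasp_force: 0.0
clock: 2.1
position: [491.9, -165.2, 210.2]
ee_rot: [0.922, -0.267, 0.266, 0.083]
contact_force: [1.6, -0.5, 1.4]
gripper_width: 84.9
grasp_force: 0.0
[-0.074  0.002 -0.973  1.252 -0.28  -0.09 ] [ 1.57214659 -0.54055871  1.40527124]
[[ 0.715 -0.537  0.447]
 [-0.448 -0.843 -0.296]
 [ 0.536  0.012 -0.844]]
tool yaw -33.54714619956806 y yaw -122.50518248776503
cm to go [  4.10516208  -6.61444035 -15.80516623] pre [ 0.0838874  -3.94805556 -8.20781524]
```

```bash
python3 -m creep '{"translation":[[0,0,0],[0,0,0]],"delta_rot":[[0,0,0],[0,0,0]],"hand":[8.5,8.5]}'
python3 - <<'E'
from h import *
s=read_state();M=R.from_quat(s['ee_rot']).as_matrix();print(s['joints'].round(3));print(M.round(3))
g=np.array([524,-225.4,69]);t=g+20*M[:,2];print('tool yaw',np.degrees(np.arctan2(M[1,2],M[0,2])),'pitch',np.degrees(np.arcsin(-M[2,2])),'y yaw',np.degrees(np.arctan2(M[1,1],M[0,1])));print('cm to go',(t-s['position'])/10, 'pre',(t-90*M[:,2]-s['position'])/10)
E
```

```text
clock: 2.35
position: [492.8, -164.6, 211.3]
ee_rot: [0.922, -0.268, 0.267, 0.083]
contact_force: [0.3, 0.2, -0.3]
gripper_width: 84.6
grasp_force: 0.0
[-0.068  0.002 -0.969  1.239 -0.283 -0.084]
[[ 0.714 -0.538  0.448]
 [-0.45  -0.843 -0.296]
 [ 0.536  0.009 -0.844]]
tool yaw -33.43342297427061 pitch 57.56112579315888 y yaw -122.58080065848677
cm to go [  4.01720947  -6.66608405 -15.9211979 ] pre [-0.01154766 -4.00623494 -8.32552026]
```

The wrist stalled near its singularity: the forearm is almost in line with the tool (j5 ≈ -0.28). I'll use a steeper tool at about 75°.

```bash
python3 -m creep '{"translation":[[0,0,0],[0,0,0],[0.3,-1,-1],[0.6,-2,-2],[0.9,-3,-3.5],[1.2,-4,-5],[1.4,-5,-6.5],[1.4,-5,-6.5]],"delta_rot":[[4,6,0],[8,12,0],[9.2,14.9,0.5],[9.2,14.9,1],[9.2,14.9,1],[9.2,14.9,1],[9.2,14.9,1],[9.2,14.9,1]],"hand":[8.5,8.5,8.5,8.5,8.5,8.5,8.5,8.5]}'
python3 - <<'E'
from h import *
s=read_state();M=R.from_quat(s['ee_rot']).as_matrix();print(s['joints'].round(3));print(M.round(3))
g=np.array([524,-225.4,69]);t=g+20*M[:,2];print('tool yaw',np.degrees(np.arctan2(M[1,2],M[0,2])),'pitch',np.degrees(np.arcsin(-M[2,2])),'y yaw',np.degrees(np.arctan2(M[1,1],M[0,1])));print('cm to go',(t-s['position'])/10)
grab('top','top1.png')
E
```

```text
clock: 3.35
position: [507.0, -212.2, 145.0]
ee_rot: [0.955, -0.266, 0.122, 0.04]
contact_force: [0.1, -0.2, 1.2]
gripper_width: 85.0
grasp_force: 0.0
[-0.035  0.231 -0.58   0.257 -0.554  0.858]
[[ 0.829 -0.518  0.212]
 [-0.498 -0.856 -0.141]
 [ 0.255  0.011 -0.967]]
tool yaw -33.6441308883676 pitch 75.21975320686519 y yaw -121.17154175804124
cm to go [ 2.12349028 -1.59899783 -9.53246214]
```

```bash
python3 -m creep '{"translation":[[0.6,-0.4,-2.5],[1.1,-0.8,-5],[1.6,-1.2,-7],[1.9,-1.4,-8.5],[2.1,-1.6,-9.5],[2.1,-1.6,-9.5]],"delta_rot":[[0,0,0],[0,0,0],[0,0,0],[0,0,0],[0,0,0],[0,0,0]],"hand":[8.5,8.5,8.5,8.5,8.5,8.5]}'
python3 -m creep '{"translation":[[0,0,0],[0,0,0],[0,0,0],[0,0,0],[0,0,0],[0,0,0]],"delta_rot":[[0,0,0],[0,0,0],[0,0,0],[0,0,0],[0,0,0],[0,0,0]],"hand":[5.5,5,4.5,4,3.5,3.5]}'
```

```text
clock: 4.15
position: [528.3, -229.6, 51.4]
ee_rot: [0.955, -0.266, 0.124, 0.041]
contact_force: [0.9, -1.5, 0.1]
gripper_width: 84.6
grasp_force: 0.0
clock: 4.9
position: [528.9, -230.3, 52.5]
ee_rot: [0.955, -0.267, 0.125, 0.04]
contact_force: [-3.1, 4.0, 4.8]
gripper_width: 43.3
grasp_force: 61.5
```

Gripped with 61 N at 43 mm. Lifting gently.

```bash
python3 -m creep '{"translation":[[0,0,0.5],[0,0,2],[0,0,4.5],[0,0,7.5],[0,0,10.5],[0,0,13.5],[0,0,15.5],[0,0,16.5]],"delta_rot":[[0,0,0],[0,0,0],[0,0,0],[0,0,0],[0,0,0],[0,0,0],[0,0,0],[0,0,0]],"hand":[3.5,3.5,3.5,3.5,3.5,3.5,3.5,3.5]}'
python3 -m creep '{"translation":[[-0.1,0.5,0.7],[-0.5,2,1.5],[-1,4.5,2.5],[-1.6,7.5,3.5],[-2.2,10.5,4.5],[-2.8,13.5,5.5],[-3.3,16,6],[-3.6,18,6.5]],"delta_rot":[[0,0,0.5],[0,0,2],[0,0,5],[0,0,9],[0,0,13],[0,0,17],[0,0,20],[0,0,22]],"hand":[3.5,3.5,3.5,3.5,3.5,3.5,3.5,3.5]}'
python3 - <<'E'
from h import *
s=read_state();print(s['joints'].round(3))
a,_=grab('top','top2.png');b,_=grab('side','s2.png')
cv2.imwrite('pics/c2.png',np.hstack([a[130:330,250:500],b[130:330,270:520]])[...,::-1])
E
```

```text
clock: 5.9
position: [527.4, -230.5, 216.8]
ee_rot: [0.955, -0.267, 0.123, 0.04]
contact_force: [-0.9, 0.1, -1.7]
gripper_width: 43.0
grasp_force: 61.4
clock: 6.9
position: [490.6, -49.2, 281.1]
ee_rot: [0.988, -0.078, 0.129, 0.016]
contact_force: [0.1, 0.4, -3.3]
gripper_width: 43.1
grasp_force: 61.4
[ 0.307 -0.011 -0.451  0.16  -0.909  1.022]
```

View pics/c2.png

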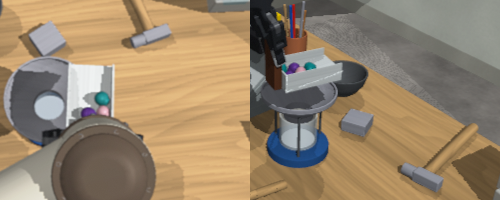

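The scoop is held level with its stones in it (top half of the crop near (90,95), side half near (300,70)), just right of the funnel. Next I'll centre it and start tipping.

```bash
python3 -m creep '{"translation":[[-0.1,1,0],[-0.2,2.5,0],[-0.4,4,0],[-0.5,5.4,0],[-0.6,6.2,0],[-0.6,6.2,0]],"delta_rot":[[0,0,1],[0,0,3],[0,0,5],[0,0,7],[0,0,8],[0,0,8]],"hand":[3.5,3.5,3.5,3.5,3.5,3.5]}'
python3 - <<'E'
from h import *
s=read_state();M=R.from_quat(s['ee_rot']).as_matrix();print(M.round(3))
p=s['position']
xs=np.cross(M[:,1]*-1,[0,0,1.]); 
yaw=np.degrees(np.arctan2(xs[1],xs[0]));print('yaw',yaw,'grip',p-19*M[:,2],s['joints'].round(2))
# plan: rotate by th about scoop y (world), keep lip at target
ys=-M[:,1]; 
r0=R.from_euler('z',0)
g=p-20*M[:,2]; xs/=np.linalg.norm(xs)
tcp_rel=p-g; lip_rel=128*xs+np.array([0,0,-48.])
for th,lip in((0,None),(10,None),(20,None),(30,(570,10.4,185)),(40,(567,10.4,172)),(50,(567,10.4,168)),(60,(567,10.4,168)),(70,(570,10.4,168)),(80,(572,10.4,168))):
    q=R.from_rotvec(np.radians(th)*ys)
    if lip is None: print(th,'lip',(g+q.apply(lip_rel)).round(0),'tcp delta',((g+q.apply(tcp_rel)-p)/10).round(2),'rv',(th*ys).round(1))
    else:
        G=np.array(lip)-q.apply(lip_rel); print(th,'grip',G.round(0),'tcp delta',((G+q.apply(tcp_rel)-p)/10).round(2),'rv',(th*ys).round(1))
E
```

```text
clock: 7.75
position: [485.9, 11.9, 281.4]
ee_rot: [0.991, -0.01, 0.13, 0.007]
contact_force: [-1.1, 0.1, -2.7]
gripper_width: 42.9
grasp_force: 61.6
[[ 0.966 -0.022  0.258]
 [-0.018 -1.    -0.017]
 [ 0.258  0.012 -0.966]]
yaw -1.2454316636259968 grip [480.98166964  12.22998206 299.73785379] [ 0.44 -0.03 -0.46  0.16 -0.91  1.03]
0 lip [609.   9. 253.] tcp delta [0. 0. 0.] rv [ 0.  0. -0.]
10 lip [598.   9. 231.] tcp delta [-0.34  0.01 -0.06] rv [ 0.2 10.  -0.1]
20 lip [585.  10. 212.] tcp delta [-0.69  0.01 -0.06] rv [ 0.4 20.  -0.2]
30 grip [483.  13. 291.] tcp delta [-0.79  0.09 -1.01] rv [ 0.7 30.  -0.3]
40 grip [500.  13. 291.] tcp delta [ 0.55  0.07 -0.85] rv [ 0.9 40.  -0.5]
50 grip [522.  12. 297.] tcp delta [ 2.42  0.05 -0.09] rv [ 1.1 50.  -0.6]
60 grip [545.  12. 303.] tcp delta [4.46 0.01 0.73] rv [ 1.3 60.  -0.7]
70 grip [571.  11. 305.] tcp delta [ 6.91 -0.03  1.19] rv [ 1.5 70.  -0.8]
80 grip [597.  11. 302.] tcp delta [ 9.3  -0.08  1.26] rv [ 1.7 80.  -0.9]
```

```bash
python3 -m creep '{"translation":[[-0.1,0,-0.2],[-0.3,0,-0.6],[-0.5,0,-1.2],[-0.6,0,-1.5],[-0.7,0,-1.6],[-0.7,0,-1.5],[-0.8,0.1,-1.3],[-0.8,0.1,-1.2]],"delta_rot":[[0,3,0],[0.2,8,-0.1],[0.3,14,-0.2],[0.4,18,-0.2],[0.5,22,-0.2],[0.6,25,-0.3],[0.7,28,-0.3],[0.7,30,-0.3]],"hand":[3.5,3.5,3.5,3.5,3.5,3.5,3.5,3.5]}'
python3 - <<'E'
from h import *
b,_=grab('side','s3.png');a,_=grab('top','t3.png');print(read_state()['joints'].round(2))
cv2.imwrite('pics/c3.png',np.hstack([cv2.resize(b[130:310,240:420],None,fx=2,fy=2),cv2.resize(a[130:310,210:390],None,fx=2,fy=2)])[...,::-1])
E
```

```text
clock: 8.75
position: [478.9, 12.1, 269.4]
ee_rot: [0.991, -0.012, -0.131, 0.004]
contact_force: [0.2, -0.1, -1.5]
gripper_width: 43.0
grasp_force: 61.7
[ 0.31  0.25 -0.09 -0.08 -1.48  1.25]
```

View pics/c3.png

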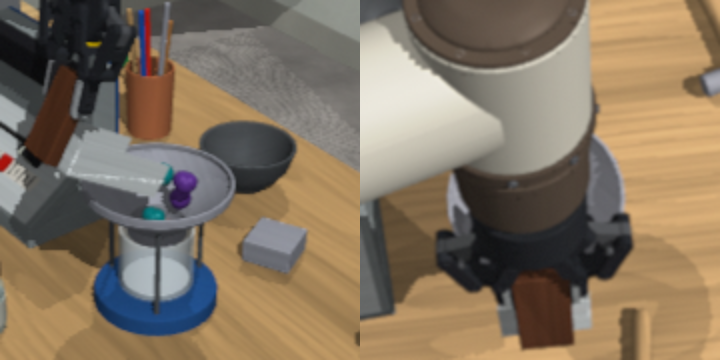

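The stones are already leaving the lip and rolling into the funnel (side crop, purple (182,185) and teal (152,213)). I'll keep tipping gently.

```bash
python3 -m creep '{"translation":[[0,0,0],[0,0,0],[0.6,0,0.1],[1.3,0,0.2],[2,0,0.5],[3.2,0,0.9],[4.2,0,1.3],[5.3,-0.1,1.8]],"delta_rot":[[0,0,0],[0,0,0],[0,5,0],[0.2,10,-0.2],[0.3,14,-0.2],[0.4,20,-0.3],[0.5,25,-0.3],[0.6,30,-0.4]],"hand":[3.5,3.5,3.5,3.5,3.5,3.5,3.5,3.5]}'
python3 -m creep '{"translation":[[0,0,0],[0,0,0],[0,0,1],[0,0,2]],"delta_rot":[[0,0,0],[0,0,0],[0,4,0],[0,0,0]],"hand":[3.5,3.5,3.5,3.5]}'
python3 - <<'E'
from h import *
b,_=grab('side','s4.png');print(read_state()['joints'].round(2))
cv2.imwrite('pics/c4.png',cv2.resize(b[150:310,240:420],None,fx=3,fy=3)[...,::-1])
E
```

```text
clock: 9.85
position: [531.5, 11.5, 287.5]
ee_rot: [0.923, -0.013, -0.384, 0.001]
contact_force: [-0.7, 0.6, -1.3]
gripper_width: 43.0
grasp_force: 61.8
clock: 10.35
position: [530.7, 11.7, 305.7]
ee_rot: [0.923, -0.013, -0.384, 0.001]
contact_force: [-0.2, -0.4, -0.4]
gripper_width: 43.0
grasp_force: 61.8
[ 0.23  0.59  0.4  -0.2  -2.14  1.28]
```

View pics/c4.png

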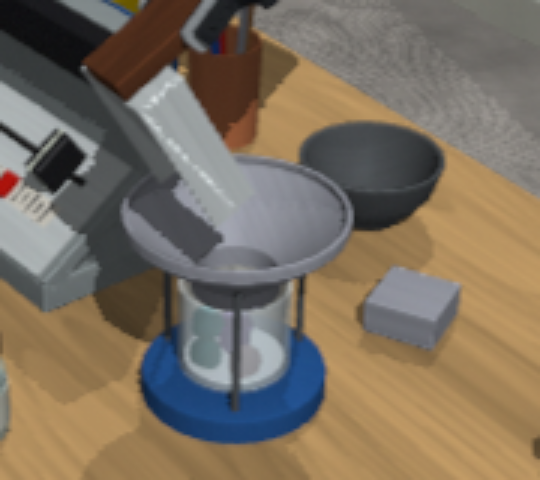

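The crop shows stones in the clear barrel (205,340)/(245,355), none on the bench, and an empty scoop. I'll untip and return towards the original spot.

```bash
python3 -m creep '{"translation":[[-0.5,0,0.5],[-1,0,1],[-1.5,-0.3,1.3],[-2,-1,1.5],[-2.5,-2,1.5],[-3,-3,1.5],[-3.5,-4,1.5],[-3.5,-5,1.5]],"delta_rot":[[-0.1,-8,0],[-0.3,-16,0.2],[-0.5,-24,0.2],[-0.7,-32,0.3],[-0.9,-40,0.4],[-1,-48,0.5],[-1.2,-55,0.6],[-1.3,-60,0.7]],"hand":[3.5,3.5,3.5,3.5,3.5,3.5,3.5,3.5]}'
python3 -m creep '{"translation":[[0,-3,0],[0.6,-6,-0.5],[1.2,-9,-1.5],[1.8,-12,-2.5],[2.4,-15,-4],[3,-18,-6],[3,-18,-7]],"delta_rot":[[0,0,-4],[0,0,-9],[0,0,-14],[0,0,-19],[0,0,-24],[0,0,-28],[0,0,-30]],"hand":[3.5,3.5,3.5,3.5,3.5,3.5,3.5]}'
cat > tgt.py <<'E'
from h import *
s=read_state();t=R.from_quat([0.955,-0.267,0.125,0.04]);c=R.from_quat(s['ee_rot'])
print('go cm',((np.array([528.9,-230.3,52.5])-s['position'])/10).round(2),'rv',np.degrees((t*c.inv()).as_rotvec()).round(1))
E
python3 tgt.py
python3 - <<'E'
from h import *
a,_=grab('top','t5.png');b,_=grab('side','s5.png')
cv2.imwrite('pics/c5.png',np.hstack([cv2.resize(a[160:300,230:370],None,fx=2.8,fy=2.8),cv2.resize(b[180:320,250:390],None,fx=2.8,fy=2.8)])[...,::-1])
E
```

```text
clock: 11.4
position: [493.4, -39.3, 323.7]
ee_rot: [0.991, -0.01, 0.132, 0.007]
contact_force: [0.4, -0.3, -0.9]
gripper_width: 43.5
grasp_force: 61.7
clock: 12.28
position: [524.1, -219.9, 251.7]
ee_rot: [0.954, -0.269, 0.123, 0.041]
contact_force: [0.4, 1.0, -0.7]
gripper_width: 43.0
grasp_force: 61.9
go cm [  0.48  -1.04 -19.92] rv [-0.  -0.2  0.2]
```

View pics/c5.png

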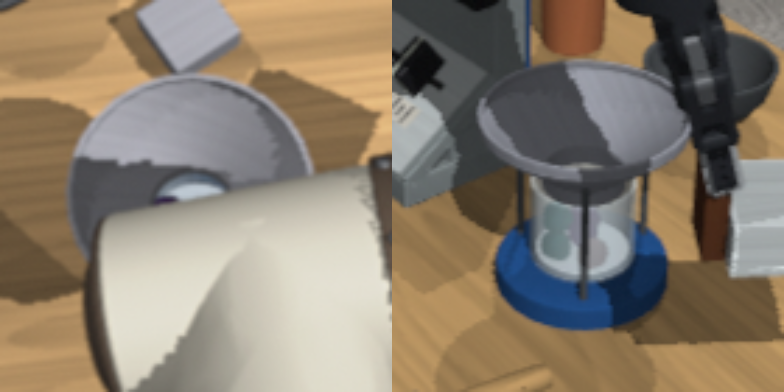

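The funnel looks clear where it is visible and the stones are in the barrel. Lowering the scoop now.

```bash
python3 -m creep '{"translation":[[0.2,-0.5,-2],[0.5,-1,-6],[0.5,-1,-10],[0.5,-1,-14],[0.5,-1,-17],[0.5,-1,-18.5],[0.5,-1,-19.2],[0.5,-1,-19.6]],"delta_rot":[[0,0,0],[0,0,0],[0,-0.2,0.2],[0,-0.2,0.2],[0,-0.2,0.2],[0,-0.2,0.2],[0,-0.2,0.2],[0,-0.2,0.2]],"hand":[3.5,3.5,3.5,3.5,3.5,3.5,3.5,3.5]}'
python3 -m creep '{"translation":[[0,0,-0.1],[0,0,-0.2],[0,0,-0.2]],"delta_rot":[[0,0,0],[0,0,0],[0,0,0]],"hand":[3.5,3.5,3.5]}'; python3 tgt.py
```

```text
clock: 13.38
position: [531.6, -228.5, 57.5]
ee_rot: [0.955, -0.265, 0.127, 0.04]
contact_force: [0.2, -0.4, -1.7]
gripper_width: 42.9
grasp_force: 61.9
clock: 13.75
position: [531.2, -228.7, 54.8]
ee_rot: [0.955, -0.265, 0.126, 0.04]
contact_force: [-0.5, 0.1, -1.6]
gripper_width: 43.3
grasp_force: 61.9
go cm [-0.23 -0.16 -0.23] rv [ 0.   0.1 -0.2]
```

```bash
python3 -m creep '{"translation":[[0,0,-0.1],[0,0,-0.2],[0,0,-0.25],[0,0,-0.25]],"delta_rot":[[0,0,0],[0,0,0],[0,0,0],[0,0,0]],"hand":[3.5,3.5,3.5,3.5]}'
```

```text
clock: 14.25
position: [531.0, -228.7, 52.5]
ee_rot: [0.955, -0.265, 0.126, 0.04]
contact_force: [-2.2, 1.0, 5.2]
gripper_width: 43.1
grasp_force: 62.7
```

```bash
python3 -m creep '{"translation":[[0,0,0],[0,0,0],[0,0,0],[0,0,0],[-0.4,0.3,2],[-1.2,0.8,5.5],[-2.2,1.4,10],[-3.3,2.1,14.5]],"delta_rot":[[0,0,0],[0,0,0],[0,0,0],[0,0,0],[0,0,0],[0,0,0],[0,0,0],[0,0,0]],"hand":[5,6.5,7.5,8.2,8.2,8.2,8.2,8.2]}'
python3 -m creep '{"translation":[[-0.8,5,2],[-1.6,10,4],[-2.4,15,6],[-3.2,20,7],[-4,25,8],[-4.8,30,9],[-5.6,35,10],[-6.5,40,10]],"delta_rot":[[0,0,0],[0,0,0],[0,0,0],[0,0,0],[0,0,0],[0,0,0],[0,0,0],[0,0,0]],"hand":[7,6,5,5,5,5,5,5]}'
cat > chk.py <<'E'
from h import *
import sys
t=sys.argv[1]
s=read_state();M=R.from_quat(s['ee_rot']).as_matrix();print(s['clock'],s['position'].round(1),s['joints'].round(2));print(M.round(3))
im,d=grab('top','t%s.png'%t);P=cloud('top',d);z=P[...,2];hsv=cv2.cvtColor(im,cv2.COLOR_RGB2HSV);v,u=np.mgrid[:480,:640]
g=(u>385)&(u<470)&(v>185)&(v<285)
for n,m in(('grip',g&(z>80)&(z<100)),('tray',g&(z>30)&(z<45)&(hsv[...,1]<60))):
    if m.sum()>20: print(n,m.sum(),cv2.minAreaRect(P[m][:,:2].astype(np.float32)),P[m][:,2].mean())
b,_=grab('side','s%s.png'%t)
cv2.imwrite('pics/c%s.png'%t,np.hstack([cv2.resize(im[170:310,60:480],None,fx=1.2,fy=1.2),])[...,::-1])
cv2.imwrite('pics/c%s.png'%t,np.vstack([cv2.resize(im[170:310,60:480],(780,260)),cv2.resize(b[170:370,200:590],(780,330))])[...,::-1])
E
python3 chk.py 6
```

```text
clock: 15.25
position: [497.6, -207.3, 198.1]
ee_rot: [0.955, -0.265, 0.125, 0.04]
contact_force: [0.6, 0.2, 1.6]
gripper_width: 82.1
grasp_force: 0.0
clock: 16.25
position: [432.5, 194.3, 297.9]
ee_rot: [0.955, -0.265, 0.126, 0.039]
contact_force: [0.9, -0.1, 0.6]
gripper_width: 49.9
grasp_force: 0.0
16.25 [432.5 194.3 297.9] [ 0.93  0.01 -0.43  0.29 -1.12 -0.03]
[[ 0.827 -0.516  0.221]
 [-0.497 -0.856 -0.141]
 [ 0.261  0.007 -0.965]]
grip 197 ((525.9489135742188, -224.87896728515625), (44.053279876708984, 17.523393630981445), 57.688228607177734) 87.55232742312863
tray 215 ((583.2904052734375, -259.4838562011719), (74.49816131591797, 118.32432556152344), 59.161075592041016) 35.44339928067409
```

View pics/c6.png

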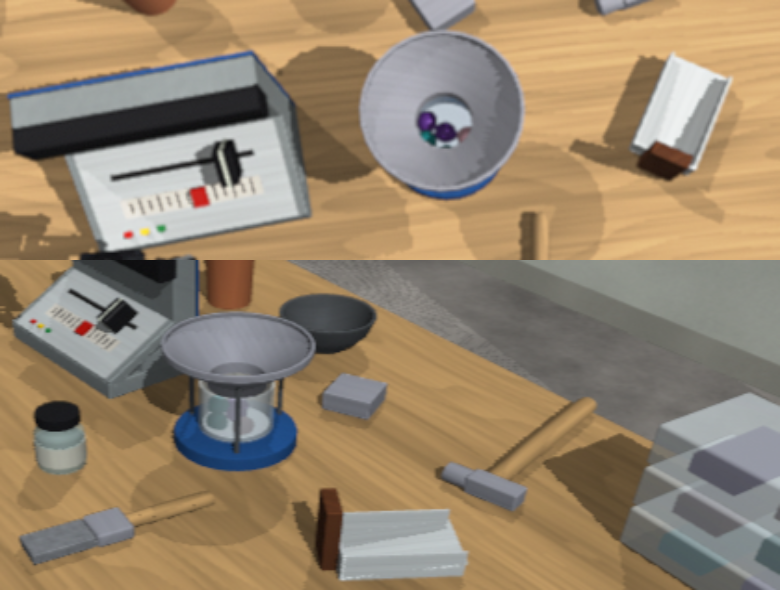

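The scoop stands in its old place, empty: the tray is at about (655,115) in the top half and (400,545) in the lower half. The stones are visible in the barrel through the neck at (445,130), and jar, brush and block haven't moved. Next I'll get exact slider and visor geometry and check the stone heights.

```bash
cat > geo.py <<'E'
from h import *
f=np.load('/tmp/top.npz');im,d=f['im'],f['d'];P=cloud('top',d);hsv=cv2.cvtColor(im,cv2.COLOR_RGB2HSV)
v,u=np.mgrid[:480,:640]
X=np.array([.9975,.0704,0]);Y=np.array([-.0704,.9975,0]);n=np.array([-.572,-.0404,.8192]);up=np.cross(Y,n)
c=np.array([556.36,294.63,65.85])
Q=P-c; h=Q@n; y=Q@Y; s=Q@up
m=(u>60)&(u<225)&(v>185)&(v<310)
k=m&(h>30)&(h<36)&(abs(s)<45)&(hsv[...,2]<255)&(y<0.4*200)
print('knob top: y',np.percentile(y[k],[2,50,98]).round(1),'s',np.percentile(s[k],[2,50,98]).round(1),k.sum(),'h',h[k].mean())
print('knob ctr world',P[k].mean(0).round(1))
w=k&(hsv[...,2]>120); print('white line y',y[w].mean() if w.any() else None,w.sum())
red=m&((hsv[...,0]<8)|(hsv[...,0]>172))&(hsv[...,1]>150)&(hsv[...,2]>80)&(v<290)
print('tab y',np.percentile(y[red],[2,50,98]).round(1),'s',np.median(s[red]).round(1),'h',np.median(h[red]).round(1))
print('slider to tab', (np.percentile(y[red],[2,98]).mean()-np.percentile(y[k],[2,98]).mean()).round(1))
vz=m&(P[...,2]>160)&(P[...,2]<215); q=(P-[562.8,238.8,0])@X
print('visor front rel knob along X',np.percentile(q[vz],[0.5,2,10]).round(1))
dark=vz&(hsv[...,2]<60);print('dark z',np.percentile(P[dark][:,2],[2,50,98]),np.percentile(q[dark],[2,50,98]))
F=np.array([586.9,10.4]);r=np.hypot(P[...,0]-F[0],P[...,1]-F[1]);a=r<27;print('in neck z',np.percentile(P[a][:,2],[1,50,99,100]).round(0))
sat=a&(hsv[...,1]>60);nn,l,st,ce=cv2.connectedComponentsWithStats(sat.astype(np.uint8))
print([(st[i,4],hsv[l==i].mean(0).round(0).tolist(),P[l==i][:,2].max().round(0)) for i in range(1,nn) if st[i,4]>5])
E
python3 geo.py
```

```text
knob top: y [-64.7 -55.8 -46. ] s [ 4.5 25.  43.9] 198 h 33.20264904058612
knob ctr world [561.3 239.2 107.1]
white line y -55.34691093089024 57
tab y [-21.  -14.1  -7.1] s -12.7 h 5.9
slider to tab 41.3
visor front rel knob along X [25.4 25.7 26.4]
dark z [175.42706706 204.18751126 207.47649069] [25.59275293 33.50858519 48.68139105]
in neck z [26. 49. 59. 63.]
[(np.int32(184), [123.0, 143.0, 86.0], np.float64(63.0))]
```

```bash
cat > sl.py <<'E'
from h import *
s=read_state();c=R.from_quat(s['ee_rot'])
b=np.radians(68);X=np.array([.9975,.0704,0]);Y=np.array([-.0704,.9975,0]);d=np.cos(b)*X-np.sin(b)*np.array([0,0,1])
t=R.from_matrix(np.c_[np.cross(-Y,d),-Y,d]);T=np.array([554.8,238.7,102.5])+20*d
print('rv',np.degrees((t*c.inv()).as_rotvec()).round(1),'pre',((T-100*d-s['position'])/10).round(2),'final',((T-s['position'])/10).round(2),s['joints'].round(2))
E
python3 sl.py
```

```text
rv [-1.2 -6.9 34.8] pre [  9.22   4.03 -12.02] final [ 12.96   4.29 -21.29] [ 0.93  0.02 -0.43  0.29 -1.12 -0.03]
```

```bash
python3 -m creep '{"translation":[[0.5,0.3,0],[1.5,0.8,0],[3,1.5,-1],[4.5,2,-3],[6,2.7,-5],[7.5,3.3,-8],[9,3.9,-11],[9.2,4,-12]],"delta_rot":[[-0.1,-0.8,4],[-0.3,-1.7,9],[-0.5,-2.6,14],[-0.7,-3.5,19],[-0.9,-4.6,24],[-1,-5.6,29],[-1.2,-6.4,33],[-1.2,-6.9,34.8]],"hand":[5,5,5,5,5,5,5,5]}'
python3 sl.py
```

```text
clock: 17.35
position: [524.6, 230.9, 174.3]
ee_rot: [0.981, 0.032, 0.189, -0.004]
contact_force: [-0.6, 0.0, -0.6]
gripper_width: 50.2
grasp_force: 0.0
rv [ 0.2 -0.2  0.4] pre [0.03 0.57 0.24] final [ 3.77  0.83 -9.04] [ 0.79  0.2  -0.66  0.56 -0.49  0.38]
```

```bash
python3 -m creep '{"translation":[[0.2,0.5,-0.5],[0.8,0.6,-2],[1.6,0.7,-4],[2.4,0.8,-6],[3.2,0.8,-7.6],[3.7,0.8,-8.7],[3.8,0.8,-9],[3.8,0.8,-9]],"delta_rot":[[0,0,0],[0,0,0],[0,0,0],[0,0,0],[0,0,0],[0,0,0],[0,0,0],[0,0,0]],"hand":[5,5,5,5,5,5,5,5]}'
python3 sl.py
```

```text
clock: 18.35
position: [563.5, 240.2, 87.2]
ee_rot: [0.981, 0.031, 0.191, -0.006]
contact_force: [0.7, -0.4, 0.7]
gripper_width: 50.0
grasp_force: 0.0
rv [0.1 0.1 0.4] pre [-3.86 -0.36  8.95] final [-0.12 -0.1  -0.32] [ 0.6   0.36 -0.79  1.18 -0.21 -0.1 ]
```

```bash
python3 -m creep '{"translation":[[0,0,0],[0,0,0],[0,0,0],[0,0,0],[0,0,0],[0,0,0]],"delta_rot":[[0,0,0],[0,0,0],[0,0,0],[0,0,0],[0,0,0],[0,0,0]],"hand":[4,3,2,1.5,1.5,1.5]}'
python3 sl.py
```

```text
clock: 19.1
position: [563.0, 240.3, 87.5]
ee_rot: [0.981, 0.032, 0.191, -0.006]
contact_force: [-3.7, -1.7, 5.6]
gripper_width: 18.5
grasp_force: 59.5
rv [0.1 0.1 0.3] pre [-3.8  -0.37  8.92] final [-0.07 -0.11 -0.36] [ 0.6   0.36 -0.79  1.18 -0.21 -0.1 ]
```

```bash
python3 -m creep '{"translation":[[0,0.4,0],[-0.1,1,0],[-0.1,1.7,0],[-0.2,2.4,0],[-0.2,3.1,0],[-0.3,3.7,0],[-0.3,4.1,0],[-0.3,4.1,0]],"delta_rot":[[0,0,0],[0,0,0],[0,0,0],[0,0,0],[0,0,0],[0,0,0],[0,0,0],[0,0,0]],"hand":[1.5,1.5,1.5,1.5,1.5,1.5,1.5,1.5]}'
python3 - <<'E'
from h import *
s=read_state();print(s['joints'].round(2));M=R.from_quat(s['ee_rot']).as_matrix();print(M[:,1:].round(3))
E
```

```text
clock: 20.1
position: [559.9, 282.4, 87.5]
ee_rot: [0.981, 0.032, 0.191, -0.006]
contact_force: [-3.7, -1.2, 6.6]
gripper_width: 19.0
grasp_force: 59.7
[ 0.7   0.39 -0.74  1.05 -0.26 -0.07]
[[ 0.066  0.375]
 [-0.998  0.025]
 [ 0.    -0.927]]
```

Slid 42 mm. I'll release, back out along the tool axis and look.

```bash
python3 -m creep '{"translation":[[0,0,0],[0,0,0],[0,0,0],[-0.4,0,1],[-1.2,-0.1,3],[-2.4,-0.2,6],[-3.6,-0.3,9],[-5,-0.4,12]],"delta_rot":[[0,0,0],[0,0,0],[0,0,0],[0,0,0],[0,0,0],[0,0,0],[0,0,0],[0,0,0]],"hand":[3,4,5,5,5,5,5,5]}'
python3 -m creep '{"translation":[[-1,-1,1],[-3,-4,3],[-5,-8,5],[-7,-12,6],[-7,-16,6],[-7,-18,6]],"delta_rot":[[0,0,0],[0,0,0],[0,3,0],[0,8,0],[0,12,0],[0,15,0]],"hand":[5,5,5,5,5,5]}'
python3 chk.py 7; python3 geo.py
```

```text
clock: 21.1
position: [509.4, 277.6, 207.6]
ee_rot: [0.981, 0.032, 0.191, -0.006]
contact_force: [0.8, -0.3, -0.9]
gripper_width: 50.2
grasp_force: 0.0
clock: 21.85
position: [439.1, 95.2, 266.4]
ee_rot: [0.998, 0.03, 0.06, -0.01]
contact_force: [0.3, 0.4, 0.2]
gripper_width: 50.1
grasp_force: 0.0
21.85 [439.1  95.2 266.4] [ 0.61 -0.01 -0.43  0.06 -1.04  0.99]
[[ 0.991  0.06   0.119]
 [ 0.058 -0.998  0.023]
 [ 0.12  -0.016 -0.993]]
grip 198 ((526.1261596679688, -224.89622497558594), (43.48585891723633, 16.83491325378418), 60.4237060546875) 87.72366847000369
tray 205 ((583.1566162109375, -259.4931335449219), (74.61297607421875, 118.20062255859375), 58.889156341552734) 35.87598258966829
knob top: y [-21.3 -12.6  -2.6] s [ 5.  25.  44.3] 194 h 33.16870677946677
knob ctr world [558.6 282.4 107.3]
white line y -12.117964245573264 55
tab y [-21.2 -15.8  -7.7] s -14.0 h 5.9
slider to tab -2.5
visor front rel knob along X [25.5 25.8 26.4]
dark z [175.3036909  204.22939009 207.49989373] [25.65767041 33.56464446 48.62771187]
in neck z [27. 49. 60. 61.]
[(np.int32(180), [123.0, 144.0, 86.0], np.float64(61.0))]
```

View pics/c7.png

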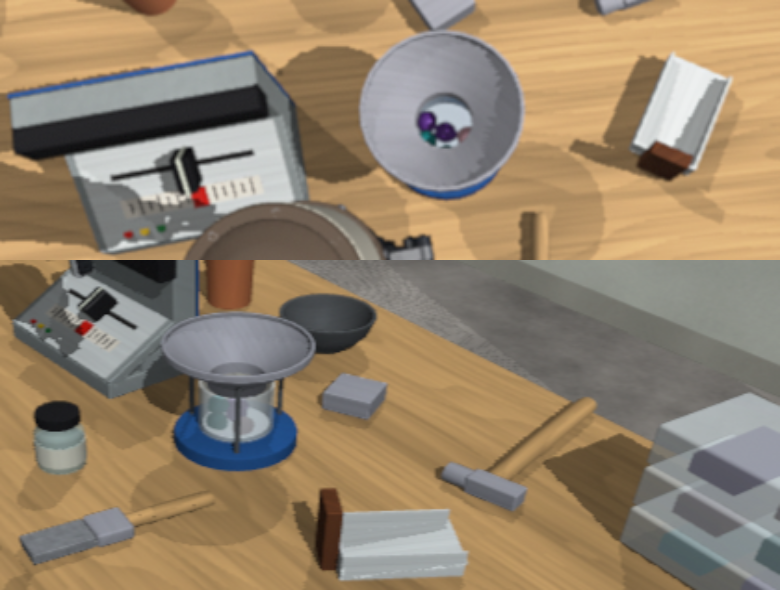

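The slider's line is about 2.5 mm from the tab's middle, inside ±8 mm. I'll cross-check it with the side camera and look for stray stones before handing in.

```bash
python3 - <<'E'
from h import *
f=np.load('/tmp/side.npz');im,d=f['im'],f['d'];P=cloud('side',d);hsv=cv2.cvtColor(im,cv2.COLOR_RGB2HSV)
v,u=np.mgrid[:480,:640]
Y=np.array([-.0704,.9975,0]);n=np.array([-.572,-.0404,.8192]);up=np.cross(Y,n);Q=P-[556.36,294.63,65.85];h=Q@n;y=Q@Y;s=Q@up
m=(u>200)&(u<300)&(v>150)&(v<250)
k=m&(h>30)&(h<37)&(s>0)&(s<50);print('knob',k.sum(),np.percentile(y[k],[2,50,98]).round(1))
red=m&((hsv[...,0]<8)|(hsv[...,0]>172))&(hsv[...,1]>150)&(h>2)&(h<12)&(y<20);print('tab',red.sum(),np.percentile(y[red],[2,50,98]).round(1))
for t in('side','top'):
    f=np.load('/tmp/%s.npz'%t);H=cv2.cvtColor(f['im'],cv2.COLOR_RGB2HSV)
    q=((H[...,0]>80)&(H[...,0]<172)&(H[...,1]>70)).astype(np.uint8)
    N,l,st,ce=cv2.connectedComponentsWithStats(q)
    print(t,[(st[i,4],ce[i].round().tolist(),H[l==i].mean(0).round().tolist()) for i in range(1,N) if st[i,4]>8])
f=np.load('/tmp/top.npz')
cv2.imwrite('pics/n.png',cv2.resize(f['im'][215:260,275:325],None,fx=10,fy=10,interpolation=cv2.INTER_CUBIC)[...,::-1])
E
```

```text
knob 97 [-23.8 -13.7  -1.2]
tab 38 [-21.1 -14.5  -6.7]
side [(np.int32(2697), [21.0, 57.0], [109.0, 219.0, 120.0]), (np.int32(3242), [107.0, 53.0], [109.0, 218.0, 121.0]), (np.int32(115), [311.0, 151.0], [123.0, 172.0, 117.0]), (np.int32(28), [262.0, 143.0], [109.0, 107.0, 108.0]), (np.int32(77), [294.0, 171.0], [104.0, 163.0, 100.0]), (np.int32(1306), [317.0, 281.0], [107.0, 184.0, 115.0])]
top [(np.int32(152), [123.0, 148.0], [128.0, 157.0, 114.0]), (np.int32(327), [129.0, 210.0], [109.0, 132.0, 145.0]), (np.int32(15), [209.0, 215.0], [109.0, 88.0, 101.0]), (np.int32(199), [293.0, 239.0], [125.0, 146.0, 86.0]), (np.int32(153), [304.0, 272.0], [109.0, 153.0, 130.0])]
```

View pics/n.png

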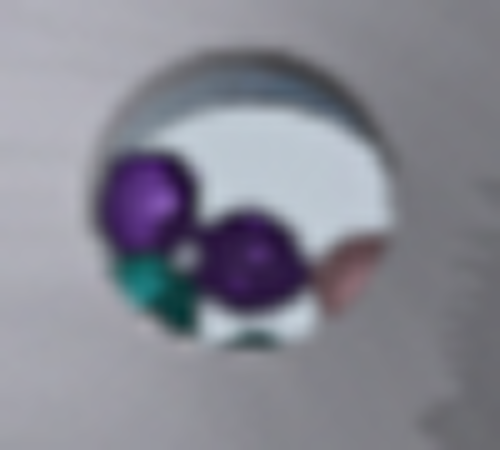

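All five stones are in the barrel: two purple at (150,200) and (250,260), teal at (160,285), pink at (345,270) and the edge of the second teal at (255,340). The two cameras put the slider about 1.5 to 2.5 mm off the tab's middle, within tolerance. No stray stones turned up, so I'm handing in.

```bash
python3 -c "from bench import job_done; print(job_done())"
```

```text
the job is handed in; nothing more can be done
None
```

I handed the job in at about 22 s: all five stones are in the barrel, the empty scoop stands upright in its old place, and the slider's line is about 2 mm from the red tab's middle; the jar, brush and block look unmoved in the pictures, and the judge's verdict was not shown.

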